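# Find the full tweezer case by its weight and restock the first-aid tin

## Task

Three yellow cases look alike but only one is full: find it by its weight, lay it flat in the free bay of the red first-aid tin, and lay the two empty ones flat side by side in the aluminium tray, button up, setting each down rather than letting it drop. Then turn the two-sided tag half a turn anticlockwise (seen from above), right up to its stop, so that green instead of red looks away from the robot. Leave everything else as it stands.

Things in the scene. Friction and masses are not known exactly. Their poses are not given: they have to be found in the camera images.
- case_a: one of three outwardly identical yellow closed plastic cases with a black press-button at one end of its top, lying flat, 110 long (own x) x 40 wide (own y) x 32 high; origin at the centre of its underside, z up. Two of the three are empty (75 to 100 g each); one holds instruments (225 to 310 g in all). Which one changes from start to start. Take it across its 40 mm width near the middle.
- case_b: one of three outwardly identical yellow closed plastic cases with a black press-button at one end of its top, lying flat, 110 long (own x) x 40 wide (own y) x 32 high; origin at the centre of its underside, z up. Two of the three are empty (75 to 100 g each); one holds instruments (225 to 310 g in all). Which one changes from start to start. Take it across its 40 mm width near the middle.
- case_c: one of three outwardly identical yellow closed plastic cases with a black press-button at one end of its top, lying flat, 110 long (own x) x 40 wide (own y) x 32 high; origin at the centre of its underside, z up. Two of the three are empty (75 to 100 g each); one holds instruments (225 to 310 g in all). Which one changes from start to start. Take it across its 40 mm width near the middle.
- tin_bay (a point): centre of the floor of the free bay in the red first-aid tin (fixed to the board, lid folded back flat beyond it in +x). The bay is 136 long (own x) x 100 wide (own y) inside; its floor is 4 above the board; tin walls rise 41 above that floor, the white divider at its +y side 34. Dressings fill the other bay (+y side) to about 40 above the board.
- tin: the red first-aid tin, 144 (own x) x 206 (own y) x 45 high, stands on the left or the right; origin under its centre. Its free bay is the -y half, its folded lid slopes down to the board for another 144 on its +x side.
- tray_in (a point): centre of the inner floor of the aluminium tray (fixed to the board): 152 (own x) x 198 (own y) inside, 14 deep, floor 4 above the board; stands on the side opposite to the tin. Two cases fit side by side along its x, at about 50 to either side of this point in y.
- tag_top (a point): top middle of the upright two-sided tag, on its vertical pivot axis, 88 above the board; own x is the normal of the red face, the green face looks along -x. The plate is 10 thick (own x), 84 wide (own y), 56 high (from 32 to 88 above the board), on a fixed round stand 64 across. It can be pinched across its thickness from above and twisted.
- tag (a joint): angle of the tag on its stand (rad), anticlockwise from above positive: near 0 (0 to 0.35 at the start) red looks about away from the robot, and a stop blocks it at 0; at 3.14 it meets its other stop and green looks that way. Light friction (0.03 N m) keeps it where it is left.
- thermometer: grey ear thermometer lying flat, about 125 x 40 x 34 high, short white probe to its +y side; origin under its middle. Bystander: leave alone.
- egg_cup: white ceramic egg cup, 48 across the rim, 62 high; origin at the centre of its foot. Bystander: leave alone.
- antiseptic: small amber jar with white cap, 40 across, 75 high; origin at the centre of its foot. Bystander: leave alone.
- tape_roll: grey roll of tape lying flat, 72 across, 25 high, at the back; origin under its centre. Bystander: leave alone.
There are look-alikes about, which are no part of the job. What is shaped like the case_b but pink is not meant. Leave any pink look-alike of the case_a alone.

How it is judged:
On the way, in this order (a step that is already met when the one before it is completed fails the run):
1. the full case lies released in the tin's free bay and both empty ones in the tray (((x of case_a in the frame of tin_bay between -0.045 and 0.045 m and y of case_a in the frame of tin_bay between -0.04 and 0.04 m and z of case_a in the frame of tin_bay between -0.004 and 0.006 m and angle between case_a's own z axis and vertical below 0.1 rad and linear speed of case_a below 0.02 m/s and contact force between case_a and tin above 1.6 N and (x of case_b in the frame of tray_in between -0.065 and 0.065 m and y of case_b in the frame of tray_in between -0.085 and 0.085 m and z of case_b in the frame of tray_in between -0.004 and 0.006 m and angle between case_b's own z axis and vertical below 0.1 rad and linear speed of case_b below 0.02 m/s) and (x of case_c in the frame of tray_in between -0.065 and 0.065 m and y of case_c in the frame of tray_in between -0.085 and 0.085 m and z of case_c in the frame of tray_in between -0.004 and 0.006 m and angle between case_c's own z axis and vertical below 0.1 rad and linear speed of case_c below 0.02 m/s)) or (x of case_b in the frame of tin_bay between -0.045 and 0.045 m and y of case_b in the frame of tin_bay between -0.04 and 0.04 m and z of case_b in the frame of tin_bay between -0.004 and 0.006 m and angle between case_b's own z axis and vertical below 0.1 rad and linear speed of case_b below 0.02 m/s and contact force between case_b and tin above 1.6 N and (x of case_a in the frame of tray_in between -0.065 and 0.065 m and y of case_a in the frame of tray_in between -0.085 and 0.085 m and z of case_a in the frame of tray_in between -0.004 and 0.006 m and angle between case_a's own z axis and vertical below 0.1 rad and linear speed of case_a below 0.02 m/s) and (x of case_c in the frame of tray_in between -0.065 and 0.065 m and y of case_c in the frame of tray_in between -0.085 and 0.085 m and z of case_c in the frame of tray_in between -0.004 and 0.006 m and angle between case_c's own z axis and vertical below 0.1 rad and linear speed of case_c below 0.02 m/s)) or (x of case_c in the frame of tin_bay between -0.045 and 0.045 m and y of case_c in the frame of tin_bay between -0.04 and 0.04 m and z of case_c in the frame of tin_bay between -0.004 and 0.006 m and angle between case_c's own z axis and vertical below 0.1 rad and linear speed of case_c below 0.02 m/s and contact force between case_c and tin above 1.6 N and (x of case_a in the frame of tray_in between -0.065 and 0.065 m and y of case_a in the frame of tray_in between -0.085 and 0.085 m and z of case_a in the frame of tray_in between -0.004 and 0.006 m and angle between case_a's own z axis and vertical below 0.1 rad and linear speed of case_a below 0.02 m/s) and (x of case_b in the frame of tray_in between -0.065 and 0.065 m and y of case_b in the frame of tray_in between -0.085 and 0.085 m and z of case_b in the frame of tray_in between -0.004 and 0.006 m and angle between case_b's own z axis and vertical below 0.1 rad and linear speed of case_b below 0.02 m/s))) and contact force between each of case_a, case_b, case_c and the fingers below 0.1 N), for 0.2 s.
2. after that, the tag is turned half a turn to its far stop (value of joint tag above 3.02159 rad), for 0.2 s.
At the end, for the whole second after the job is handed in: Full case flat in the tin's free bay (0.1 rad, 6 mm of floor, 45 x 40 mm of its middle; tin bears over 1.6 N); both empties flat in the tray (6 mm of floor, 65 x 85 mm of its middle); all at rest, button up; tag at rest within 0.12 rad of far stop (((x of case_a in the frame of tin_bay between -0.045 and 0.045 m and y of case_a in the frame of tin_bay between -0.04 and 0.04 m and z of case_a in the frame of tin_bay between -0.004 and 0.006 m and angle between case_a's own z axis and vertical below 0.1 rad and linear speed of case_a below 0.02 m/s and contact force between case_a and tin above 1.6 N and (x of case_b in the frame of tray_in between -0.065 and 0.065 m and y of case_b in the frame of tray_in between -0.085 and 0.085 m and z of case_b in the frame of tray_in between -0.004 and 0.006 m and angle between case_b's own z axis and vertical below 0.1 rad and linear speed of case_b below 0.02 m/s) and (x of case_c in the frame of tray_in between -0.065 and 0.065 m and y of case_c in the frame of tray_in between -0.085 and 0.085 m and z of case_c in the frame of tray_in between -0.004 and 0.006 m and angle between case_c's own z axis and vertical below 0.1 rad and linear speed of case_c below 0.02 m/s)) or (x of case_b in the frame of tin_bay between -0.045 and 0.045 m and y of case_b in the frame of tin_bay between -0.04 and 0.04 m and z of case_b in the frame of tin_bay between -0.004 and 0.006 m and angle between case_b's own z axis and vertical below 0.1 rad and linear speed of case_b below 0.02 m/s and contact force between case_b and tin above 1.6 N and (x of case_a in the frame of tray_in between -0.065 and 0.065 m and y of case_a in the frame of tray_in between -0.085 and 0.085 m and z of case_a in the frame of tray_in between -0.004 and 0.006 m and angle between case_a's own z axis and vertical below 0.1 rad and linear speed of case_a below 0.02 m/s) and (x of case_c in the frame of tray_in between -0.065 and 0.065 m and y of case_c in the frame of tray_in between -0.085 and 0.085 m and z of case_c in the frame of tray_in between -0.004 and 0.006 m and angle between case_c's own z axis and vertical below 0.1 rad and linear speed of case_c below 0.02 m/s)) or (x of case_c in the frame of tin_bay between -0.045 and 0.045 m and y of case_c in the frame of tin_bay between -0.04 and 0.04 m and z of case_c in the frame of tin_bay between -0.004 and 0.006 m and angle between case_c's own z axis and vertical below 0.1 rad and linear speed of case_c below 0.02 m/s and contact force between case_c and tin above 1.6 N and (x of case_a in the frame of tray_in between -0.065 and 0.065 m and y of case_a in the frame of tray_in between -0.085 and 0.085 m and z of case_a in the frame of tray_in between -0.004 and 0.006 m and angle between case_a's own z axis and vertical below 0.1 rad and linear speed of case_a below 0.02 m/s) and (x of case_b in the frame of tray_in between -0.065 and 0.065 m and y of case_b in the frame of tray_in between -0.085 and 0.085 m and z of case_b in the frame of tray_in between -0.004 and 0.006 m and angle between case_b's own z axis and vertical below 0.1 rad and linear speed of case_b below 0.02 m/s))) and value of joint tag above 3.02159 rad and velocity of joint tag between -0.05 and 0.05 rad/s); the robot touches nothing.
It fails at once if a case is dropped or thrown (faster than 0.7 m/s with no finger touching it) ((linear speed of case_a above 0.7 m/s and contact force between case_a and the fingers below 0.01 N) or (linear speed of case_b above 0.7 m/s and contact force between case_b and the fingers below 0.01 N) or (linear speed of case_c above 0.7 m/s and contact force between case_c and the fingers below 0.01 N)).
It fails at once if another thing is shifted by more than 25 mm or tipped over (distance of any of thermometer, egg_cup, antiseptic, tape_roll from where it was at the start of the episode above 0.025 m or angle between any of thermometer, egg_cup, antiseptic, tape_roll's own z axis and vertical above 0.5 rad).
It also fails if it takes over 72 s, if anything falls off the work surface, if the arm or the gripper's body presses on something with over 40 N, if the wrist force passes 120 N, or if a joint passes its speed limit or range.

## Robot

A 7-joint arm with a two-finger parallel gripper is mounted at the origin on the work surface. World frame = base frame: x ahead of the robot, y to its left, z up, the work surface at z = 0. Lengths are in m, angles in rad, forces in N, time in s.
With the tool pointing down it reaches from about 0.425 to 0.925 m from the base axis. Payload 6.8 kg.
Tool frame: the origin (TCP) lies on the centre line of the jaws, within the pads' length; the fingertips stand 11 mm ahead of it and the grasp point (between the pads) lies 8 mm behind it; z points along the fingers, y is the direction in which the jaws open and shut (so a half turn about z gives the same grasp; the last joint's range is limited). The gripper opens to 85 mm and grips with 20 to 120 N. Pads are 22 mm wide; open, the fingers measure 114 mm over their backs; the gripper's body (76 mm by 85 mm) begins 54 mm behind the grasp point. The pads swing forward as they close: fully open they stand 13 mm farther back than shut.
Start: joints at [-1.418, 0.477, 0.022, 1.555, -0.011, 1.109, -0.083], TCP at [0.174, 0.652, 0.242] pointing down, gripper open.
Joint ranges: [-2.96, 2.96], [-0.34, 2.1], [-1.41, 1.46], [0.24, 2.44], [-1.37, 4.51], [0.17, 1.92], [-2.96, 2.96]. Speed limits (rad/s): [2.39, 2.39, 3.14, 3.14, 3.14, 3.14, 3.14].

## Interface

Orientations are given as a rotation vector (axis times angle).
In Python, from bench import r gives the robot as it stands.
- The arm moves only by the tool send_rows, never from a script. Its argument "deltas" is a list of rows, each a list of 7 numbers: the opening, from 0 (shut) to 1 (fully open), then the shift along the tool's x, y, z as a fraction of full scale, then the turn, a rotation vector about the tool's x, y, z as a fraction of full scale. In form: [[hand, x, y, z, ax, ay, az], ...]. A call has 1 to 20 rows; each row is the pose to reach, as a shift and turn from the pose commanded when the call began, along the tool's axes at that moment, turning the shorter way round; what a row does not reach only later rows make up. Full scale, the value 1, is 150 mm for a shift and 180 degrees for a turn. A row lasts 1/12 s, in which the tool goes at most 41.7 mm and 7.16 degrees, less where a joint would pass 70% of its speed; a pose out of reach is approached as far as the arm can. A call with a number of a shift or a turn outside -1 to 1 is refused whole. A call with a gripper value outside its range is refused whole. The fingers move at their own pace and stop on an object; "squeeze" is the grip in N (left out, the last holds). Time passes only in rows, so rows that repeat a pose let the fingers close. It gives the time, the measured TCP pose, the force and the opening at its end, in the units of the state.
- r.get_obs(): the state, without advancing time (a new reading comes with each control period).
- r.grab_frame(name): name is "side" or "top" or "wrist"; returns a dict with "pixels" (384x512x3 uint8, red, green, blue), "camera_matrix" (3x3 intrinsics, pixels), "rvec" (rotation vector, rad) and "tvec" (3), from world to camera coordinates, as OpenCV has them. Camera axes: x right, y down, z forward; pixel columns grow to the right and rows downward; lengths in m; the calibration is good to about 2 mm. A picture is of the moment at which its call begins. There is no depth.
- r.hand_in(): hands the job in, once; it reports no verdict.
The state is a dict: "clock": time; "joints": joint angles; "qvel": joint speeds; "tau": joint torques, N m; "tcp_pos": TCP position; "orientation": TCP orientation; "contact_force": force on the tool from outside, world axes, zero at the start; "moment": the same for the moment, N m; "grip_width": finger opening in m.
Only numpy, scipy, OpenCV 4.12 (cv2) and the standard library are available. Lean on these libraries where they do the work, as an engineer would, in place of code of your own. Each camera call takes 0.05 s, during which the arm holds its last target. There are 200 camera calls.

## Working session

There is one attempt and no reset: what is moved stays moved. The work goes in short steps, Python scripts to look and compute and a tool call to move; the robot and the scene stay as the last step left them, time stands still between calls to the robot, and variables do not carry over. Pictures are saved under pics/ and viewed, about 8 in all and at most 12, crops included, and the job is handed in when it is done.

Besides the shell and the picture viewer there is one more tool, called after "Emit:" as a command line: name --pt "numbers of a row" for each row, then --argument value for the rest. send_rows: Moves the arm, as the interface text tells. Shift numbers are shares of 150 mm and turn numbers shares of 180 degrees, none past 1 either way. Its arguments: {"type":"object","properties":{"deltas":{"type":"array","items":{"type":"array","items":{"type":"number"}}},"squeeze":{"type":"number"}},"required":["deltas"]}

```bash
mkdir -p pics; ls; cat > h.py <<'E'
import numpy as np, cv2
from bench import r
def save(n,f): 
    g=r.grab_frame(n); cv2.imwrite(f,g['pixels'][:,:,::-1]); np.savez(f[:-4]+'.npz',**g); return g
def ray(g,uv,z):
    K=g['camera_matrix'];R=cv2.Rodrigues(np.array(g['rvec'],float))[0];t=np.array(g['tvec'],float).ravel()
    uv=np.atleast_2d(np.array(uv,float)); d=np.c_[uv,np.ones(len(uv))]@np.linalg.inv(K).T@R; c=-R.T@t
    return c+d*((z-c[2])/d[:,2])[:,None]
def proj(g,P):
    return cv2.projectPoints(np.atleast_2d(np.array(P,float)),np.array(g['rvec'],float),np.array(g['tvec'],float),np.array(g['camera_matrix'],float),None)[0].reshape(-1,2)
E
python3 - <<'E'
from h import *
a=save('top','pics/t0.png');b=save('side','pics/s0.png')
cv2.imwrite('pics/both0.png',np.hstack([cv2.resize(a['pixels'],(800,600))[:,:,::-1]]))
for g in(a,b):
    R=cv2.Rodrigues(np.array(g['rvec'],float))[0];print((-R.T@np.array(g['tvec']).ravel()).round(3),R[2].round(2))
print(r.get_obs())
E
```

```text
pics
[ 0.294 -0.033  1.164] [ 0.18  0.02 -0.98]
[ 0.386 -1.025  0.721] [ 0.09  0.83 -0.54]
{'clock': 0.1, 'joints': array([-1.41812891,  0.47772986,  0.02231907,  1.55634982, -0.011513  ,
        1.10928823, -0.08310591]), 'qvel': array([ 0.00108025, -0.00168063,  0.00152405, -0.00253553,  0.00013796,
       -0.00067009,  0.00020305]), 'tau': array([ 4.89860075e-03, -5.97756743e+01,  1.61379453e+00, -2.81955528e+01,
        1.28171218e-02,  5.04479904e-03,  4.53542356e-06]), 'tcp_pos': array([0.17388909, 0.65168593, 0.24141529]), 'orientation': array([-4.08391952e-01, -3.11481601e+00,  2.58164397e-03]), 'contact_force': array([ 0.25552592, -0.54123489, -0.15939183]), 'moment': array([-0.03776792, -0.03244009,  0.02240863]), 'grip_width': 0.08555331779162335}
```

View pics/both0.png

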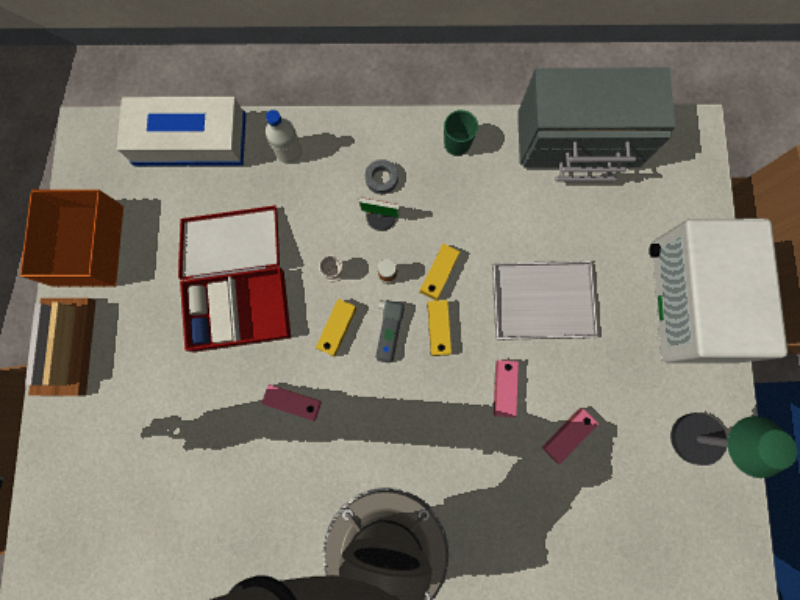

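View pics/s0.png

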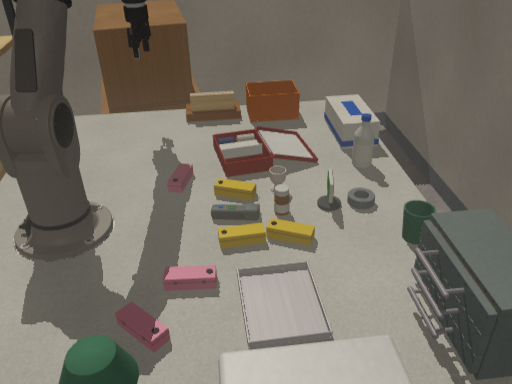

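Top view (800x600 px) shows three yellow candidates at (336,328), (440,328) and (440,272). The pink look-alikes at (291,402), (507,388) and (571,435) are not meant. The tin is on the left with its free bay at (263,305). The tray is at (546,300) and the tag at (380,208), with green facing the robot. Next I'll measure and confirm in an enlarged crop.

```bash
python3 - <<'E'
from h import *
g=dict(np.load('pics/t0.npz'));im=g['pixels'];hsv=cv2.cvtColor(im,cv2.COLOR_RGB2HSV)
crop=im[110:250,90:400]; out=cv2.resize(crop,None,fx=2.58,fy=2.58,interpolation=cv2.INTER_CUBIC)[:,:,::-1].copy()
def mark(uv): 
    q=np.int32((np.array(uv)-[90,110])*2.58); cv2.polylines(out,[q.reshape(-1,1,2)],True,(255,0,255),1)
def rep(name,m,z,n=1,minA=60):
    cs=cv2.findContours(m.astype(np.uint8),cv2.RETR_EXTERNAL,cv2.CHAIN_APPROX_NONE)[0]
    for c in sorted(cs,key=cv2.contourArea)[::-1][:n]:
        P=ray(g,c.reshape(-1,2),z)[:,:2]; rc=cv2.minAreaRect((P*1000).astype(np.float32))
        b=cv2.boxPoints(rc)/1000; mark(proj(g,np.c_[b,np.full(4,z)]))
        e=b[1]-b[0] if np.linalg.norm(b[1]-b[0])>np.linalg.norm(b[2]-b[1]) else b[2]-b[1]
        print(name,cv2.contourArea(c),'c',np.round(rc[0],1),'size',np.round(rc[1],1),'long deg',round(np.degrees(np.arctan2(e[1],e[0]))%180,1))
H,S,V=hsv[...,0],hsv[...,1],hsv[...,2]
y=(H>18)&(H<32)&(S>130)
print(np.percentile(V[y],[5,20,40,60,80,95]))
rep('yellow',y&(V>60),.032,3)
rep('yellowtop',cv2.morphologyEx((y&(V>185)).astype(np.uint8),cv2.MORPH_CLOSE,np.ones((5,5))),.032,3)
rep('red',((H<6)|(H>174))&(S>150)&(V>60)&(np.arange(512)[None]<200),.045,2)
rep('green',(H>50)&(H<75)&(S>120)&(np.arange(512)[None]<260)&(np.arange(512)[None]>220)&(np.arange(384)[:,None]<150),.06)
d=(S<60)&(V<70)&(np.arange(512)[None]>200)&(np.arange(512)[None]<300)&(np.arange(384)[:,None]<240)
b=(V<60)
n,l,st,ce=cv2.connectedComponentsWithStats((b&(cv2.dilate(y.astype(np.uint8),np.ones((5,5)))>0)).astype(np.uint8))
for s,c in zip(st[1:],ce[1:]):
    if s[4]>5: print('btn',c.round(1),s[4],ray(g,c,.033).round(3))
for nm,uv,z in [('tray rim corners',[(317,169),(381,168),(383,216),(319,217)],.018),('cup',(211.5,170),.062),('jar',(248,169),.075),('thermo',[(244,212),(254,212)],.034),('tape',(244,112),.025),('tagtop ends',[(231,127.5),(255,132)],.088)]: print(nm,ray(g,uv,z).round(3)[:,:2].tolist())
cv2.imwrite('pics/c1.png',out); print(out.shape)
E
```

```text
[102.85 194.   197.   198.   199.   203.  ]
yellow 814.0 c [ 498.5 -101.9] size [ 71.4 232.7] long deg 174.7
yellow 432.5 c [439.2 104.3] size [ 44.2 111.3] long deg 157.1
yellow 0.0 c [330.4 650.6] size [0. 0.] long deg 0.0
yellowtop 729.0 c [ 500.3 -101. ] size [ 69.8 229.3] long deg 173.9
yellowtop 368.5 c [440.2 106.9] size [ 38.6 109.4] long deg 157.2
red 2825.5 c [504.8 318. ] size [203.3 207.1] long deg 98.3
red 23.0 c [682.1 271.9] size [98.  42.2] long deg 67.8
green 94.0 c [679.4  17.6] size [78.3 17.4] long deg 78.8
btn [276. 184.] 11 [[ 0.52  -0.091  0.033]]
btn [208.7 220.8] 12 [[0.402 0.123 0.033]]
btn [282.  222.2] 12 [[ 0.398 -0.108  0.033]]
btn [ 10. 240.] 25 [[0.339 0.75  0.033]]
btn [175.7 371.8] 16 [[-0.042  0.208  0.033]]
tray rim corners [[0.574, -0.226], [0.577, -0.435], [0.42, -0.431], [0.416, -0.228]]
cup [[0.56, 0.114]]
jar [[0.56, -0.001]]
thermo [[0.43, 0.012], [0.43, -0.02]]
tape [[0.769, 0.015]]
tagtop ends [[0.691, 0.053], [0.676, -0.023]]
(361, 800, 3)
```

View pics/c1.png

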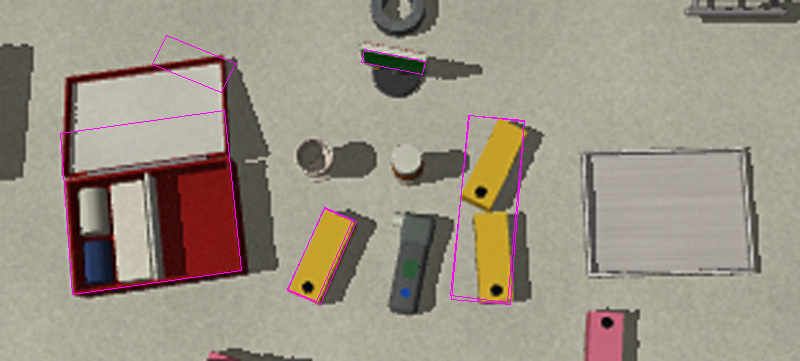

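The crop confirms the identities. The yellow cases are at crop px (322,257), (494,165) and (494,256), and the last two nearly touch. The tag shows green towards the robot. The merged pair still has to be split, and I need the tin and tray frames.

```bash
python3 - <<'E'
from h import *
g=dict(np.load('pics/t0.npz'));im=g['pixels'];hsv=cv2.cvtColor(im,cv2.COLOR_RGB2HSV)
H,S,V=hsv[...,0],hsv[...,1],hsv[...,2]
y=((H>18)&(H<32)&(S>130)&(V>170)).astype(np.uint8); y=cv2.morphologyEx(y,cv2.MORPH_CLOSE,np.ones((5,5)))
y[:,:190]=0;y[:,320:]=0
u=cv2.resize(y*255,None,fx=4,fy=4,interpolation=cv2.INTER_LINEAR)>127
for k in (9,13,17,21):
    e=cv2.erode(u.astype(np.uint8),cv2.getStructuringElement(2,(k,k)))
    cs=[c for c in cv2.findContours(e,cv2.RETR_EXTERNAL,cv2.CHAIN_APPROX_NONE)[0] if cv2.contourArea(c)>500]
    if len(cs)==3: break
print(k,len(cs))
for c in cs:
    P=ray(g,(c.reshape(-1,2)+.5)/4-.5,.032)[:,:2]; rc=cv2.minAreaRect((P*1000).astype(np.float32)); b=cv2.boxPoints(rc)
    E=sorted([b[1]-b[0],b[2]-b[1]],key=np.linalg.norm)[1]; print(np.round(rc[0],1),np.round(rc[1],1),round(np.degrees(np.arctan2(E[1],E[0]))%180,1))
C=lambda p:np.array(p)/2.58+[90,110]
print('tin rim FL FR BR BL',ray(g,C([(74,294),(243,271),(231,156),(65,178)]),.045)[:,:2].round(3).tolist())
print('bay floor right edge/ divider',ray(g,C([(190,275),(240,268),(178,178)]),.004)[:,:2].round(3).tolist())
print('tray',ray(g,C([(583,153),(747,149),(755,272),(589,276)]),.018)[:,:2].round(3).tolist())
print('base->px',proj(g,[[0.174,.652,.24]]))
o=r.get_obs();Rt=cv2.Rodrigues(o['orientation'])[0];print(Rt.round(3))
E
```

```text
21 2
[439.7 106.8] [23.6 94.4] 157.4
[ 499.  -101.6] [ 51.2 212.8] 174.6
tin rim FL FR BR BL [[0.39, 0.404], [0.418, 0.199], [0.562, 0.22], [0.534, 0.426]]
bay floor right edge/ divider [[0.418, 0.274], [0.427, 0.211], [0.543, 0.296]]
tray [[0.573, -0.223], [0.578, -0.43], [0.422, -0.43], [0.416, -0.225]]
base->px [[-16.09487508 303.36431883]]
[[-0.966  0.258 -0.   ]
 [ 0.258  0.966 -0.002]
 [-0.    -0.002 -1.   ]]
```

```bash
python3 - <<'E'
from h import *
g=dict(np.load('pics/t0.npz'));im=g['pixels'];hsv=cv2.cvtColor(im,cv2.COLOR_RGB2HSV)
H,S,V=hsv[...,0],hsv[...,1],hsv[...,2]
y=((H>18)&(H<32)&(S>130)&(V>185)).astype(np.uint8)
y[:,:260]=0;y[:,320:]=0
vv,uu=np.nonzero(y);P=ray(g,np.c_[uu,vv],.032)[:,:2]
b=[np.array([.520,-.091]),np.array([.398,-.108])]
# two-cluster split by signed direction, iterate: assign to nearest long segment, fit rect
cen=[b[0]+[.038,-.018],b[1]+[.041,.002]];d=[np.array([.9,-.43]),np.array([1,.05])]
for it in range(10):
    D=[]
    for c,a in zip(cen,d):
        a=a/np.linalg.norm(a);q=P-c;D.append(np.maximum(abs(q@a)-.055,abs(q@[-a[1],a[0]])-.02))
    lab=np.argmin(D,0)
    for k in (0,1):
        rc=cv2.minAreaRect((P[lab==k]*1000).astype(np.float32));bx=cv2.boxPoints(rc)
        E=sorted([bx[1]-bx[0],bx[2]-bx[1]],key=np.linalg.norm)[1]; d[k]=E; cen[k]=np.array(rc[0])/1000
for k in(0,1): print(cen[k].round(4),np.degrees(np.arctan2(d[k][1],d[k][0]))%180,(lab==k).sum(), np.linalg.norm(cen[k]-b[k]))
E
```

```text
[ 0.5589 -0.1077] 154.53903 364 0.0422958134035685
[ 0.4401 -0.1051] 3.5888007 385 0.042208345559720896
```

```bash
cat > p.py <<'E'
import sys
from h import *
def plan(x,y,z,yaw,o=None):
    o=o or r.get_obs();R=cv2.Rodrigues(o['orientation'])[0]
    s=R.T@(np.array([x,y,z])-o['tcp_pos'])/.15
    cy=np.degrees(np.arctan2(R[1,0],R[0,0])); c,n=np.cos(np.radians(yaw)),np.sin(np.radians(yaw))
    T=np.array([[c,n,0],[n,-c,0],[0,0,-1]]); rv=cv2.Rodrigues(R.T@T)[0].ravel()/np.pi
    print('t',round(o['clock'],2),'yaw',round(cy,1),'pos',o['tcp_pos'].round(4),'w',round(o['grip_width'],4),'F',o['contact_force'].round(2),'shift',s.round(3),'turn',rv.round(4),'j',o['joints'].round(2))
if __name__=='__main__': plan(*map(float,sys.argv[1:]))
E
```

Emit:
send_rows --pt "1 -0.22 -0.25 0 0 0 0" --pt "1 -0.44 -0.5 0 0 0 0" --pt "1 -0.66 -0.76 0 0 0 0" --pt "1 -0.88 -1 0 0 0 0" --pt "1 -0.88 -1 0 0 0 0"

```text
clock: 0.52
tcp_pos: [0.2643, 0.4697, 0.2418]
orientation: [0.411, 3.114, -0.003]
contact_force: [0.6, 0.2, 0.0]
grip_width: 0.0854
```

Emit:
send_rows --pt "1 -0.22 -0.25 0 0 0 0" --pt "1 -0.44 -0.5 0 0 0 0" --pt "1 -0.66 -0.76 0 0 0 0" --pt "1 -0.88 -1 0 0 0 0" --pt "1 -0.88 -1 0 0 0 0"

```text
clock: 0.93
tcp_pos: [0.3526, 0.2909, 0.2421]
orientation: [-0.412, -3.114, 0.001]
contact_force: [0.8, 0.3, -0.2]
grip_width: 0.0856
```

```bash
python3 p.py .440 .107 .15 157.2
```

```text
t 0.93 yaw 164.9 pos [0.3526 0.2909 0.2421] w 0.0856 F [ 0.79  0.26 -0.25] shift [-0.881 -1.032  0.615] turn [-0.0003 -0.      0.043 ] j [-0.99  0.11  0.17  2.06 -0.02  0.97  0.51]
```

Emit:
send_rows --pt "0.8 -0.22 -0.25 0.1 0 0 0.01" --pt "0.8 -0.44 -0.5 0.2 0 0 0.02" --pt "0.8 -0.66 -0.75 0.4 0 0 0.03" --pt "0.8 -0.86 -1 0.6 0 0 0.043" --pt "0.8 -0.86 -1 0.6 0 0 0.043" --pt "0.8 -0.86 -1 0.6 0 0 0.043" --pt "0.8 -0.86 -1 0.6 0 0 0.043"

```text
clock: 1.52
tcp_pos: [0.4373, 0.1124, 0.1507]
orientation: [-0.626, -3.076, 0.005]
contact_force: [-0.7, 0.5, 0.2]
grip_width: 0.0684
```

```bash
python3 p.py .440 .107 .015 157.2; python3 -c "
from h import *
save('wrist','pics/w1.png')"
```

```text
t 1.52 yaw 157.0 pos [0.4373 0.1124 0.1507] w 0.0684 F [-0.68  0.53  0.16] shift [-0.032 -0.023  0.904] turn [-0.0012 -0.0005 -0.0012] j [-0.68  0.24  0.33  2.18 -0.11  0.74  0.9 ]
```

View pics/w1.png

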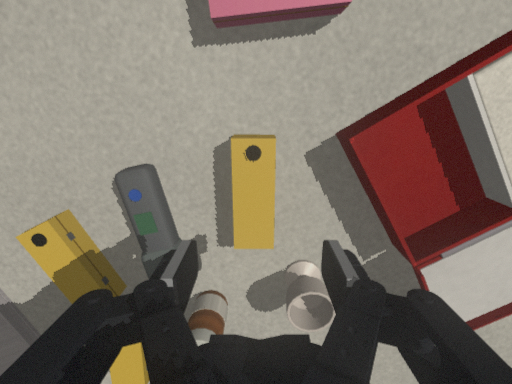

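The wrist view has the case at (253,190), aligned and almost centred between the fingertips (180 and 340, row 260). Descend and grip.

Emit:
send_rows --pt "0.8 -0.03 -0.023 0.25 0 0 0" --pt "0.8 -0.03 -0.023 0.5 0 0 0" --pt "0.8 -0.03 -0.023 0.7 0 0 0" --pt "0.8 -0.03 -0.023 0.85 0 0 0" --pt "0.8 -0.03 -0.023 0.9 0 0 0" --pt "0.8 -0.03 -0.023 0.9 0 0 0" --pt "0.3 -0.03 -0.023 0.9 0 0 0" --pt "0.3 -0.03 -0.023 0.9 0 0 0" --pt "0.3 -0.03 -0.023 0.9 0 0 0" --pt "0.3 -0.03 -0.023 0.9 0 0 0" --pt "0.3 -0.03 -0.023 0.9 0 0 0" --squeeze 35

```text
clock: 2.48
tcp_pos: [0.4412, 0.1114, 0.0189]
orientation: [0.618, 3.079, 0.002]
contact_force: [-1.0, -1.0, 4.9]
grip_width: 0.0392
```

```bash
python3 p.py .440 .107 .14 157.2
```

```text
t 2.48 yaw 157.3 pos [0.4412 0.1114 0.0189] w 0.0392 F [-0.95 -1.    4.85] shift [-0.005 -0.028 -0.808] turn [0.0005 0.0004 0.0006] j [-0.57  0.5   0.22  2.24 -0.27  0.42  1.05]
```

Emit:
send_rows --pt "0.3 0 0 -0.1 0 0 0" --pt "0.3 0 0 -0.25 0 0 0" --pt "0.3 0 0 -0.45 0 0 0" --pt "0.3 0 0 -0.6 0 0 0" --pt "0.3 0 0 -0.6 0 0 0" --pt "0.3 0 0 -0.6 0 0 0" --pt "0.3 0 0 -0.6 0 0 0" --pt "0.3 0 0 -0.6 0 0 0"

```text
clock: 3.15
tcp_pos: [0.4397, 0.1111, 0.1066]
orientation: [-0.617, -3.079, 0.001]
contact_force: [-0.7, -1.4, -3.2]
grip_width: 0.0394
```

```bash
python3 p.py .440 .107 .14 157.2
```

```text
t 3.15 yaw 157.3 pos [0.4397 0.1111 0.1066] w 0.0394 F [-0.66 -1.45 -3.2 ] shift [-0.012 -0.024 -0.223] turn [-0.0003 -0.0004  0.0007] j [-0.66  0.33  0.32  2.21 -0.17  0.63  0.96]
```

Emit:
send_rows --pt "0.3 0 0 0 0 0 0" --pt "0.3 0 0 0 0 0 0"

```text
clock: 3.32
tcp_pos: [0.4399, 0.1109, 0.1065]
orientation: [-0.618, -3.079, 0.002]
contact_force: [0.6, -0.2, -2.8]
grip_width: 0.0395
```

Emit:
send_rows --pt "0.3 0 0 0 0 0 0" --pt "0.3 0 0 0 0 0 0"

```text
clock: 3.48
tcp_pos: [0.4403, 0.111, 0.1069]
orientation: [-0.618, -3.079, 0.001]
contact_force: [-0.1, 0.1, -3.5]
grip_width: 0.0393
```

Fz is about -3.2 N on average, against about 0 unloaded, so this case weighs about 300 g and is the full one. It goes to the tin bay.

```bash
python3 p.py .483 .2635 .107 188.2
```

```text
t 3.48 yaw 157.3 pos [0.4403 0.111  0.1069] w 0.0393 F [-0.07  0.11 -3.48] shift [ 0.13   1.048 -0.002] turn [-0.0002 -0.0002 -0.1716] j [-0.66  0.33  0.32  2.2  -0.17  0.64  0.96]
```

Emit:
send_rows --pt "0.3 0.01 0.12 0 0 0 -0.03" --pt "0.3 0.03 0.3 0 0 0 -0.06" --pt "0.3 0.06 0.5 0 0 0 -0.095" --pt "0.3 0.09 0.7 0 0 0 -0.13" --pt "0.3 0.11 0.9 0 0 0 -0.16" --pt "0.3 0.13 1 0 0 0 -0.172" --pt "0.3 0.13 1 0 0 0 -0.172" --pt "0.3 0.13 1 0 0 0 -0.172"

```text
clock: 4.15
tcp_pos: [0.48, 0.2572, 0.1068]
orientation: [0.227, -3.132, 0.001]
contact_force: [-0.4, -1.3, -3.8]
grip_width: 0.0393
```

```bash
python3 p.py .483 .2635 .024 188.2; python3 -c "
from h import *
save('top','pics/t2.png'); im=cv2.imread('pics/t2.png')[110:250,90:400]; cv2.imwrite('pics/c2.png',cv2.resize(im,None,fx=2.58,fy=2.58))"
```

```text
t 4.15 yaw -171.7 pos [0.48   0.2572 0.1068] w 0.0393 F [-0.4  -1.28 -3.78] shift [-0.026  0.039  0.552] turn [-0.0002 -0.0003  0.0004] j [-0.74  0.44  0.16  1.99 -0.1   0.72  1.21]
```

View pics/c2.png

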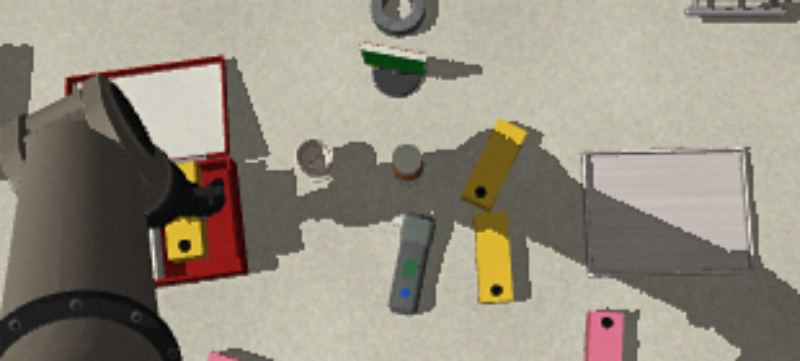

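The view shows the case over the bay, with its button at crop px (184,245). I'll check its true position by ray.

```bash
python3 - <<'E'
from h import *
g=dict(np.load('pics/t2.npz')); p=ray(g,np.array([(184.5,245)])/2.58+[90,110],.121)[0,:2];print(p,p+.042*np.array([np.cos(np.radians(8.3)),np.sin(np.radians(8.3))]))
E
```

```text
[0.43956223 0.25133305] [0.48112232 0.25739601]
```

Emit:
send_rows --pt "0.3 -0.02 0.035 0.1 0 0 0" --pt "0.3 -0.02 0.035 0.25 0 0 0" --pt "0.3 -0.02 0.035 0.4 0 0 0" --pt "0.3 -0.02 0.035 0.5 0 0 0" --pt "0.3 -0.02 0.035 0.535 0 0 0" --pt "0.3 -0.02 0.035 0.55 0 0 0" --pt "0.3 -0.02 0.035 0.555 0 0 0" --pt "0.3 -0.02 0.035 0.555 0 0 0"

```text
clock: 4.87
tcp_pos: [0.4832, 0.2625, 0.0248]
orientation: [-0.225, 3.132, 0.001]
contact_force: [1.0, -0.6, -2.9]
grip_width: 0.0394
```

```bash
python3 p.py .483 .2635 .024 188.2
```

```text
t 4.87 yaw -171.8 pos [0.4832 0.2625 0.0248] w 0.0394 F [ 1.03 -0.62 -2.88] shift [0.    0.007 0.006] turn [0.0001 0.0004 0.0001] j [-0.71  0.58  0.13  2.01 -0.14  0.55  1.23]
```

Emit:
send_rows --pt "0.3 0 0 0.006 0 0 0" --pt "0.3 0 0 0.013 0 0 0" --pt "0.3 0 0 0.017 0 0 0" --pt "0.3 0 0 0.017 0 0 0"

```text
clock: 5.2
tcp_pos: [0.4832, 0.263, 0.0229]
orientation: [-0.226, 3.132, 0.001]
contact_force: [-2.7, -1.8, 7.7]
grip_width: 0.0391
```

Emit:
send_rows --pt "0.7 0 0 -0.005 0 0 0" --pt "0.7 0 0 -0.005 0 0 0" --pt "0.7 0 0 -0.005 0 0 0" --pt "0.7 0 0 -0.2 0 0 0" --pt "0.7 0 0 -0.45 0 0 0" --pt "0.7 0 0 -0.7 0 0 0" --pt "0.7 0 0 -0.9 0 0 0" --pt "0.7 0 0 -0.9 0 0 0" --pt "0.7 0 0 -0.9 0 0 0"

```text
clock: 5.95
tcp_pos: [0.4837, 0.2635, 0.1584]
orientation: [-0.226, 3.13, 0.004]
contact_force: [0.3, -0.3, -0.3]
grip_width: 0.0596
```

```bash
python3 p.py .440 -.105 .15 183.6
```

```text
t 5.95 yaw -171.7 pos [0.4837 0.2635 0.1584] w 0.0596 F [ 0.26 -0.32 -0.32] shift [ 0.642 -2.389  0.048] turn [0.0008 0.0012 0.026 ] j [-0.76  0.37  0.18  1.95 -0.09  0.82  1.19]
```

Emit:
send_rows --pt "0.8 0.05 -0.2 0 0 0 0" --pt "0.8 0.11 -0.45 0 0 0 0" --pt "0.8 0.18 -0.7 0 0 0 0" --pt "0.8 0.25 -0.95 0 0 0 0"

```text
clock: 6.28
tcp_pos: [0.4646, 0.1146, 0.155]
orientation: [0.228, -3.131, 0.002]
contact_force: [1.0, -0.7, 0.4]
grip_width: 0.0685
```

Emit:
send_rows --pt "0.8 0.07 -0.25 0 0 0 0" --pt "0.8 0.14 -0.5 0 0 0 0" --pt "0.8 0.2 -0.75 0 0 0 0" --pt "0.8 0.25 -0.95 0 0 0 0"

```text
clock: 6.62
tcp_pos: [0.4475, -0.033, 0.1552]
orientation: [0.224, -3.131, 0.001]
contact_force: [0.3, 0.4, -0.5]
grip_width: 0.0678
```

Emit:
send_rows --pt "0.8 0.07 -0.25 0 0 0 0.013" --pt "0.8 0.14 -0.48 0 0 0 0.026" --pt "0.8 0.14 -0.48 0 0 0 0.026" --pt "0.8 0.14 -0.48 0 0 0 0.026"

```text
clock: 6.95
tcp_pos: [0.4375, -0.1063, 0.1553]
orientation: [0.091, -3.138, 0.001]
contact_force: [-0.3, 1.5, 0.3]
grip_width: 0.0679
```

```bash
python3 p.py .440 -.105 .016 183.6; python3 -c "
from h import *
save('wrist','pics/w3.png')"
```

```text
t 6.95 yaw -176.7 pos [ 0.4375 -0.1063  0.1553] w 0.0679 F [-0.3   1.45  0.28] shift [-0.019  0.008  0.929] turn [-0.0001 -0.0008 -0.0015] j [-0.21  0.23  0.36  2.18 -0.12  0.75  1.85]
```

View pics/w3.png

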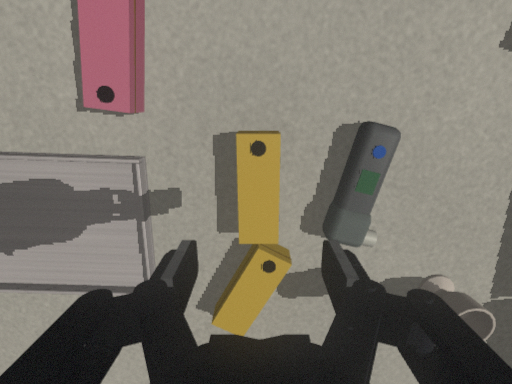

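The yellow case sits at (258,188), centred and aligned. The second case is at (252,287), close behind but clear of the jaws.

Emit:
send_rows --pt "0.8 -0.019 0.006 0.25 0 0 0" --pt "0.8 -0.019 0.006 0.5 0 0 0" --pt "0.8 -0.019 0.006 0.72 0 0 0" --pt "0.8 -0.019 0.006 0.87 0 0 0" --pt "0.8 -0.019 0.006 0.92 0 0 0" --pt "0.8 -0.019 0.006 0.92 0 0 0" --pt "0.3 -0.019 0.006 0.92 0 0 0" --pt "0.3 -0.019 0.006 0.92 0 0 0" --pt "0.3 -0.019 0.006 0.92 0 0 0" --pt "0.3 -0.019 0.006 0.92 0 0 0" --pt "0.3 -0.019 0.006 0.92 0 0 0"

```text
clock: 7.92
tcp_pos: [0.443, -0.1033, 0.0199]
orientation: [-0.099, 3.137, 0.0]
contact_force: [-1.5, 0.1, 8.0]
grip_width: 0.0394
```

```bash
python3 p.py .440 -.105 .11 183.6
```

```text
t 7.92 yaw -176.4 pos [ 0.443  -0.1033  0.0199] w 0.0394 F [-1.48  0.1   7.95] shift [ 0.019 -0.01  -0.601] turn [-0.      0.0009  0.0001] j [-0.11  0.5   0.24  2.24 -0.28  0.43  2.  ]
```

Emit:
send_rows --pt "0.3 0 0 -0.1 0 0 0" --pt "0.3 0 0 -0.25 0 0 0" --pt "0.3 0 0 -0.45 0 0 0" --pt "0.3 0 0 -0.6 0 0 0" --pt "0.3 0 0 -0.6 0 0 0" --pt "0.3 0 0 -0.6 0 0 0" --pt "0.3 0 0 -0.6 0 0 0" --pt "0.3 0 0 -0.6 0 0 0"

```text
clock: 8.58
tcp_pos: [0.441, -0.1031, 0.1078]
orientation: [0.099, -3.139, -0.0]
contact_force: [0.6, -0.1, 0.4]
grip_width: 0.0396
```

Emit:
send_rows --pt "0.3 0 0 0 0 0 0" --pt "0.3 0 0 0 0 0 0"

```text
clock: 8.75
tcp_pos: [0.4412, -0.1033, 0.1077]
orientation: [0.098, -3.138, -0.0]
contact_force: [-1.0, 1.1, -0.4]
grip_width: 0.04
```

Emit:
send_rows --pt "0.3 0 0 0 0 0 0" --pt "0.3 0 0 0 0 0 0"

```text
clock: 8.92
tcp_pos: [0.4415, -0.1034, 0.1081]
orientation: [0.098, -3.139, 0.0]
contact_force: [-0.1, 0.0, -0.9]
grip_width: 0.0392
```

```bash
python3 p.py .496 -.377 .107 181.3
```

```text
t 8.92 yaw -176.4 pos [ 0.4415 -0.1034  0.1081] w 0.0392 F [-0.1   0.03 -0.87] shift [-0.248 -1.843  0.007] turn [-0.     -0.0003  0.0127] j [-0.2   0.32  0.34  2.21 -0.18  0.64  1.91]
```

Fz is about -0.4 N on average, so this one is empty. It goes to the tray's far slot.

Emit:
send_rows --pt "0.3 -0.02 -0.15 0 0 0 0.003" --pt "0.3 -0.05 -0.4 0 0 0 0.006" --pt "0.3 -0.09 -0.65 0 0 0 0.01" --pt "0.3 -0.12 -0.9 0 0 0 0.0127"

```text
clock: 9.25
tcp_pos: [0.4687, -0.2381, 0.1084]
orientation: [-0.037, 3.141, 0.0]
contact_force: [1.4, 0.3, -1.6]
grip_width: 0.039
```

Emit:
send_rows --pt "0.3 -0.04 -0.25 0 0 0 0" --pt "0.3 -0.08 -0.5 0 0 0 0" --pt "0.3 -0.1 -0.75 0 0 0 0" --pt "0.3 -0.12 -0.93 0 0 0 0" --pt "0.3 -0.12 -0.93 0 0 0 0" --pt "0.3 -0.12 -0.93 0 0 0 0"

```text
clock: 9.75
tcp_pos: [0.4885, -0.3779, 0.108]
orientation: [0.031, -3.141, 0.001]
contact_force: [-0.1, 1.4, -0.8]
grip_width: 0.0395
```

```bash
python3 p.py .496 -.377 .0245 181.3
```

```text
t 9.75 yaw -178.9 pos [ 0.4885 -0.3779  0.108 ] w 0.0395 F [-0.06  1.38 -0.78] shift [-0.05   0.005  0.556] turn [-0.0002 -0.0003 -0.001 ] j [ 0.29  0.56  0.36  1.83 -0.26  0.8   2.38]
```

Emit:
send_rows --pt "0.3 -0.04 0.005 0.1 0 0 0" --pt "0.3 -0.045 0.005 0.25 0 0 0" --pt "0.3 -0.05 0.005 0.4 0 0 0" --pt "0.3 -0.05 0.005 0.5 0 0 0" --pt "0.3 -0.05 0.005 0.54 0 0 0" --pt "0.3 -0.05 0.005 0.555 0 0 0" --pt "0.3 -0.05 0.005 0.563 0 0 0" --pt "0.3 -0.05 0.005 0.57 0 0 0" --pt "0.3 -0.05 0.005 0.57 0 0 0"

```text
clock: 10.5
tcp_pos: [0.4977, -0.3753, 0.0241]
orientation: [-0.036, 3.14, -0.001]
contact_force: [-0.5, -0.2, -0.4]
grip_width: 0.0396
```

```bash
python3 p.py .496 -.377 .024 181.3
```

```text
t 10.5 yaw -178.7 pos [ 0.4977 -0.3753  0.0241] w 0.0396 F [-0.5  -0.23 -0.4 ] shift [ 0.012 -0.011  0.001] turn [-0.0003  0.0006  0.0001] j [ 0.32  0.68  0.31  1.84 -0.32  0.66  2.41]
```

Emit:
send_rows --pt "0.3 0 0 0.008 0 0 0" --pt "0.3 0 0 0.014 0 0 0" --pt "0.3 0 0 0.014 0 0 0"

```text
clock: 10.75
tcp_pos: [0.4977, -0.3754, 0.024]
orientation: [-0.036, 3.139, 0.0]
contact_force: [-5.2, 5.4, 20.6]
grip_width: 0.039
```

Emit:
send_rows --pt "0.6 0 0 -0.005 0 0 0" --pt "0.6 0 0 -0.005 0 0 0" --pt "0.6 0 0 -0.005 0 0 0" --pt "0.6 0 0 -0.2 0 0 0" --pt "0.6 0 0 -0.45 0 0 0" --pt "0.8 0 0 -0.7 0 0 0" --pt "0.8 0 0 -0.9 0 0 0" --pt "0.8 0 0 -0.9 0 0 0" --pt "0.8 0 0 -0.9 0 0 0"

```text
clock: 11.5
tcp_pos: [0.498, -0.376, 0.158]
orientation: [-0.036, 3.137, -0.004]
contact_force: [0.2, -0.1, -0.6]
grip_width: 0.0682
```

```bash
python3 p.py .559 -.108 .155 154.5
```

```text
t 11.5 yaw -178.7 pos [ 0.498 -0.376  0.158] w 0.0682 F [ 0.16 -0.12 -0.57] shift [-0.447  1.777  0.017] turn [-0.0004  0.0014  0.1489] j [ 0.26  0.5   0.39  1.78 -0.24  0.9   2.35]
```

Emit:
send_rows --pt "0.8 -0.05 0.2 0 0 0 0.03" --pt "0.8 -0.1 0.43 0 0 0 0.06" --pt "0.8 -0.16 0.67 0 0 0 0.095" --pt "0.8 -0.22 0.89 0 0 0 0.13" --pt "0.8 -0.22 0.89 0 0 0 0.149" --pt "0.8 -0.22 0.89 0 0 0 0.149"

```text
clock: 12.0
tcp_pos: [0.5271, -0.2373, 0.1541]
orientation: [-0.688, -3.062, -0.001]
contact_force: [-0.6, -1.0, 0.4]
grip_width: 0.0685
```

```bash
python3 p.py .559 -.108 .155 154.5
```

```text
t 12.0 yaw 154.7 pos [ 0.5271 -0.2373  0.1541] w 0.0685 F [-0.56 -1.01  0.35] shift [ 0.176  0.87  -0.006] turn [ 0.    -0.001  0.001] j [-0.07  0.46  0.5   1.9  -0.28  0.86  1.7 ]
```

Emit:
send_rows --pt "0.8 0.04 0.2 0 0 0 0" --pt "0.8 0.09 0.43 0 0 0 0" --pt "0.8 0.14 0.67 0 0 0 0" --pt "0.8 0.176 0.86 0 0 0 0" --pt "0.8 0.176 0.86 0 0 0 0" --pt "0.8 0.176 0.86 0 0 0 0"

```text
clock: 12.5
tcp_pos: [0.5583, -0.1122, 0.1548]
orientation: [-0.687, -3.064, 0.001]
contact_force: [-0.4, -0.4, 0.6]
grip_width: 0.0686
```

```bash
python3 p.py .559 -.108 .019 154.5; python3 -c "
from h import *
save('wrist','pics/w4.png')"
```

```text
t 12.5 yaw 154.7 pos [ 0.5583 -0.1122  0.1548] w 0.0686 F [-0.35 -0.44  0.62] shift [0.007 0.028 0.906] turn [-0.0003 -0.0004  0.0013] j [-0.29  0.44  0.48  1.92 -0.27  0.85  1.47]
```

View pics/w4.png

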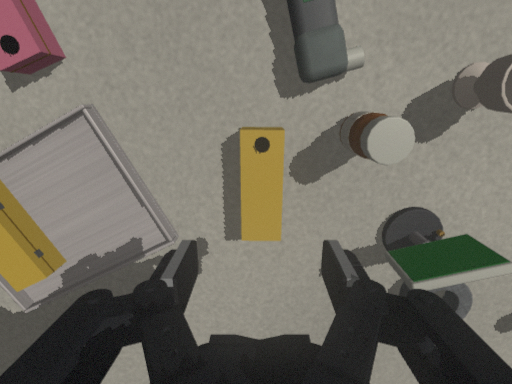

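The last case is at (262,185), centred and aligned. The first empty is visible lying in the tray at lower left.

Emit:
send_rows --pt "0.8 0.007 0.015 0.25 0 0 0" --pt "0.8 0.007 0.015 0.5 0 0 0" --pt "0.8 0.007 0.015 0.72 0 0 0" --pt "0.8 0.007 0.015 0.85 0 0 0" --pt "0.8 0.007 0.015 0.895 0 0 0" --pt "0.8 0.007 0.015 0.895 0 0 0" --pt "0.3 0.007 0.015 0.895 0 0 0" --pt "0.3 0.007 0.015 0.895 0 0 0" --pt "0.3 0.007 0.015 0.895 0 0 0" --pt "0.3 0.007 0.015 0.895 0 0 0" --pt "0.3 0.007 0.015 0.895 0 0 0"

```text
clock: 13.47
tcp_pos: [0.5598, -0.1113, 0.0234]
orientation: [0.693, 3.061, 0.0]
contact_force: [-1.1, -0.9, 6.6]
grip_width: 0.0389
```

Emit:
send_rows --pt "0.3 0 0 -0.1 0 0 0" --pt "0.3 0 0 -0.25 0 0 0" --pt "0.3 0 0 -0.45 0 0 0" --pt "0.3 0 0 -0.6 0 0 0" --pt "0.3 0 0 -0.6 0 0 0" --pt "0.3 0 0 -0.6 0 0 0" --pt "0.3 0 0 -0.6 0 0 0" --pt "0.3 0 0 -0.6 0 0 0"

```text
clock: 14.13
tcp_pos: [0.5577, -0.1102, 0.1107]
orientation: [-0.693, -3.062, 0.0]
contact_force: [-0.1, 0.2, -1.8]
grip_width: 0.039
```

Emit:
send_rows --pt "0.3 0 0 0 0 0 0" --pt "0.3 0 0 0 0 0 0"

```text
clock: 14.3
tcp_pos: [0.5579, -0.1105, 0.1107]
orientation: [-0.693, -3.062, 0.001]
contact_force: [0.6, -0.5, 0.3]
grip_width: 0.0392
```

```bash
python3 p.py .498 -.277 .109 181.3
```

```text
t 14.3 yaw 154.5 pos [ 0.5579 -0.1105  0.1107] w 0.0392 F [ 0.59 -0.54  0.25] shift [-0.118 -1.174  0.012] turn [-1.000e-04 -6.000e-04 -1.489e-01] j [-0.27  0.5   0.46  1.95 -0.31  0.76  1.5 ]
```

Empty as well (-1.8 and +0.3 N, mean about -0.8). It goes to the tray's near slot.

Emit:
send_rows --pt "0.3 -0.02 -0.15 0 0 0 -0.03" --pt "0.3 -0.04 -0.35 0 0 0 -0.06" --pt "0.3 -0.06 -0.6 0 0 0 -0.095" --pt "0.3 -0.08 -0.8 0 0 0 -0.13" --pt "0.3 -0.1 -0.98 0 0 0 -0.149" --pt "0.3 -0.1 -0.98 0 0 0 -0.149" --pt "0.3 -0.1 -0.98 0 0 0 -0.149"

```text
clock: 14.88
tcp_pos: [0.5074, -0.2519, 0.1112]
orientation: [0.028, -3.141, 0.001]
contact_force: [0.2, 1.4, -0.4]
grip_width: 0.0392
```

```bash
python3 p.py .498 -.277 .028 181.3
```

```text
t 14.88 yaw -179.0 pos [ 0.5074 -0.2519  0.1112] w 0.0392 F [ 0.21  1.35 -0.45] shift [ 0.065 -0.166  0.555] turn [-0.0001 -0.0003 -0.0016] j [ 0.08  0.48  0.35  1.95 -0.23  0.75  2.15]
```

Emit:
send_rows --pt "0.3 0.05 -0.12 0 0 0 -0.001" --pt "0.3 0.063 -0.166 0.1 0 0 -0.001" --pt "0.3 0.063 -0.166 0.25 0 0 -0.001" --pt "0.3 0.063 -0.166 0.4 0 0 -0.001" --pt "0.3 0.063 -0.166 0.5 0 0 -0.001" --pt "0.3 0.063 -0.166 0.535 0 0 -0.001" --pt "0.3 0.063 -0.166 0.55 0 0 -0.001" --pt "0.3 0.063 -0.166 0.56 0 0 -0.001" --pt "0.3 0.063 -0.166 0.567 0 0 -0.001" --pt "0.3 0.063 -0.166 0.567 0 0 -0.001"

```text
clock: 15.72
tcp_pos: [0.5008, -0.2747, 0.0276]
orientation: [-0.041, 3.14, -0.0]
contact_force: [-0.8, 0.1, -0.9]
grip_width: 0.0394
```

```bash
python3 p.py .498 -.277 .028 181.3
```

```text
t 15.72 yaw -178.5 pos [ 0.5008 -0.2747  0.0276] w 0.0394 F [-0.84  0.05 -0.91] shift [ 0.019 -0.015 -0.003] turn [-0.0001  0.0005  0.0012] j [ 0.17  0.62  0.29  1.97 -0.3   0.59  2.25]
```

Emit:
send_rows --pt "0.3 0 0 0.006 0 0 0" --pt "0.3 0 0 0.006 0 0 0"

```text
clock: 15.88
tcp_pos: [0.5008, -0.2749, 0.0274]
orientation: [-0.041, 3.139, -0.0]
contact_force: [-2.5, 2.2, 9.7]
grip_width: 0.0392
```

Emit:
send_rows --pt "0.6 0 0 -0.005 0 0 0" --pt "0.6 0 0 -0.005 0 0 0" --pt "0.6 0 0 -0.005 0 0 0" --pt "0.6 0 0 -0.2 0 0 0" --pt "0.6 0 0 -0.45 0 0 0" --pt "0.6 0 0 -0.7 0 0 0" --pt "0.6 0 0 -0.9 0 0 0" --pt "0.6 0 0 -0.9 0 0 0" --pt "0.6 0 0 -0.9 0 0 0"

```text
clock: 16.63
tcp_pos: [0.5011, -0.2753, 0.1626]
orientation: [-0.041, 3.137, -0.002]
contact_force: [-0.5, 0.7, 0.1]
grip_width: 0.0514
```

```bash
python3 p.py .5 -.27 .2 181.3; python3 -c "
from h import *
save('top','pics/t5.png'); im=cv2.imread('pics/t5.png')[80:260,90:400]; cv2.imwrite('pics/c5.png',cv2.resize(im,None,fx=2.58,fy=2.58,interpolation=cv2.INTER_CUBIC))"
```

```text
t 16.63 yaw -178.5 pos [ 0.5011 -0.2753  0.1626] w 0.0514 F [-0.47  0.67  0.05] shift [ 0.005  0.035 -0.25 ] turn [-0.0004  0.0013  0.001 ] j [ 0.1   0.41  0.38  1.91 -0.2   0.85  2.18]
```

View pics/c5.png

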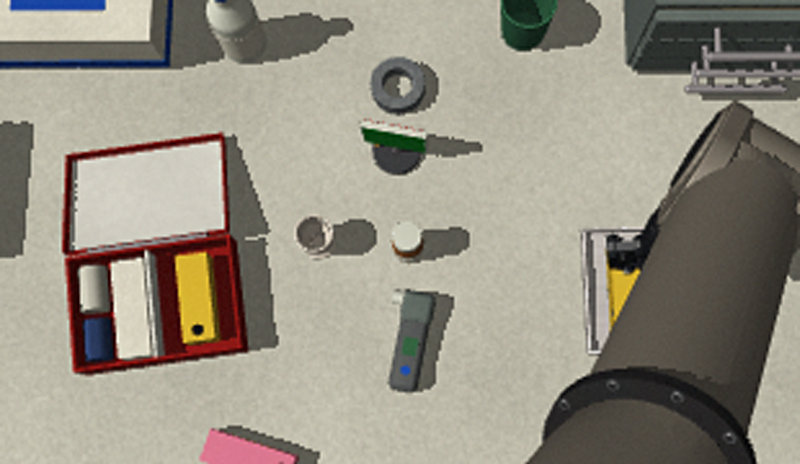

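The full case lies flat in the bay (button at crop 197,329) and the bystanders are unmoved. The arm hides the tray for now. Next I'll measure the tag's top edge at crop (361-425, 120-140).

```bash
python3 - <<'E'
from h import *
g=dict(np.load('pics/t5.npz'));im=g['pixels'];hsv=cv2.cvtColor(im,cv2.COLOR_RGB2HSV)
H,S,V=[hsv[118:145,225:262,i].astype(int) for i in range(3)]
G=(H>45)&(H<80)&(S>110)
top=[]
for u in range(G.shape[1]):
    v=np.nonzero(G[:,u])[0]
    if len(v)>=2: top.append((u+225,v[0]+118-.5))
top=np.array(top);print(top[0],top[-1],len(top))
k=np.polyfit(top[:,0],top[:,1],1);ends=np.array([(top[0,0]-.5,0),(top[-1,0]+.5,0)]);ends[:,1]=np.polyval(k,ends[:,0])
P=ray(g,ends,.088)[:,:2];e=P[0]-P[1];print('front edge',P.round(4),np.linalg.norm(e),'deg',np.degrees(np.arctan2(e[1],e[0])))
n=np.array([e[1],-e[0]])/np.linalg.norm(e);print('axis',(P.mean(0)+.005*n).round(4))
D=(V<75)&(S<60);vv,uu=np.nonzero(D);print('stand ray',ray(g,[(396/2.58+90,152/2.58+80)],.03))
E
python3 p.py .68 .015 .18 79
```

```text
[231.  129.5] [254.  133.5] 24
front edge [[ 0.6858  0.0542]
 [ 0.6708 -0.0216]] 0.07721727756599821 deg 78.78301956270664
axis [0.6832 0.0153]
stand ray [[0.67291096 0.01538667 0.03      ]]
t 16.68 yaw -178.5 pos [ 0.5001 -0.2747  0.1609] w 0.0516 F [ 0.41 -0.35 -1.12] shift [-1.25   1.899 -0.126] turn [3.000e-04 2.000e-04 5.694e-01] j [ 0.1   0.42  0.38  1.91 -0.2   0.85  2.18]
```

Emit:
send_rows --pt "0.7 -0.13 0.2 -0.05 0 0 0.035" --pt "0.7 -0.26 0.4 -0.1 0 0 0.07" --pt "0.7 -0.4 0.6 -0.1 0 0 0.105" --pt "0.7 -0.52 0.8 -0.1 0 0 0.14" --pt "0.7 -0.64 0.96 -0.1 0 0 0.175" --pt "0.7 -0.64 0.96 -0.1 0 0 0.21" --pt "0.7 -0.64 0.96 -0.1 0 0 0.245" --pt "0.7 -0.64 0.96 -0.1 0 0 0.28" --pt "0.7 -0.64 0.96 -0.1 0 0 0.28"

```text
clock: 17.43
tcp_pos: [0.5911, -0.1277, 0.1735]
orientation: [-1.304, -2.855, 0.003]
contact_force: [-0.3, 0.2, -0.3]
grip_width: 0.0598
```

```bash
python3 p.py .6832 .0153 .18 78.8
```

```text
t 17.43 yaw 130.9 pos [ 0.5911 -0.1277  0.1735] w 0.0598 F [-0.3   0.21 -0.29] shift [ 0.319  1.088 -0.046] turn [-1.300e-03 -2.000e-04  2.895e-01] j [-0.31  0.49  0.56  1.82 -0.32  0.93  1.11]
```

Emit:
send_rows --pt "0.7 0.06 0.2 -0.04 0 0 0.035" --pt "0.7 0.12 0.4 -0.04 0 0 0.07" --pt "0.7 0.18 0.6 -0.04 0 0 0.105" --pt "0.7 0.24 0.8 -0.04 0 0 0.14" --pt "0.7 0.31 1 -0.04 0 0 0.175" --pt "0.7 0.31 1 -0.04 0 0 0.21" --pt "0.7 0.31 1 -0.04 0 0 0.245" --pt "0.7 0.31 1 -0.04 0 0 0.28" --pt "0.7 0.31 1 -0.04 0 0 0.289" --pt "0.7 0.31 1 -0.04 0 0 0.289"

```text
clock: 18.27
tcp_pos: [0.674, 0.0051, 0.1803]
orientation: [-2.42, -2.003, 0.003]
contact_force: [0.2, 0.6, -0.1]
grip_width: 0.0601
```

```bash
python3 p.py .6832 .0153 .066 78.8; python3 -c "
from h import *
save('wrist','pics/w6.png')"
```

```text
t 18.27 yaw 79.2 pos [0.674  0.0051 0.1803] w 0.0601 F [ 0.21  0.55 -0.05] shift [0.079 0.049 0.762] turn [-0.0006  0.0004  0.0024] j [-0.61  0.65  0.77  1.65 -0.5   1.05  0.13]
```

View pics/w6.png

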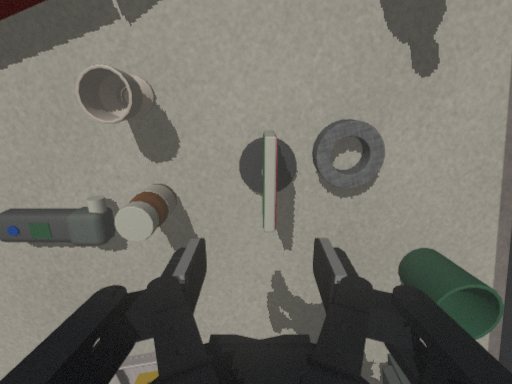

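The tag stands edge-on at (269,185), aligned with the jaws and about 9 px right of centre, which agrees with the planned shift.

Emit:
send_rows --pt "0.7 0.06 0.04 0.1 0 0 0.002" --pt "0.7 0.079 0.049 0.3 0 0 0.002" --pt "0.7 0.079 0.049 0.5 0 0 0.002" --pt "0.7 0.079 0.049 0.68 0 0 0.002" --pt "0.7 0.079 0.049 0.76 0 0 0.002" --pt "0.7 0.079 0.049 0.76 0 0 0.002" --pt "0.4 0.079 0.049 0.76 0 0 0.002" --pt "0.25 0.079 0.049 0.76 0 0 0.002" --pt "0.25 0.079 0.049 0.76 0 0 0.002" --squeeze 20

```text
clock: 19.07
tcp_pos: [0.6854, 0.0152, 0.0698]
orientation: [2.427, 1.991, 0.004]
contact_force: [-0.6, -0.1, 0.6]
grip_width: 0.0241
```

```bash
python3 p.py .6832 .0153 .066 78.8
```

```text
t 19.07 yaw 78.7 pos [0.6854 0.0152 0.0698] w 0.0241 F [-0.59 -0.1   0.56] shift [-0.002 -0.015  0.025] turn [ 0.001  -0.0003 -0.0004] j [-0.56  0.79  0.67  1.69 -0.61  0.88  0.17]
```

Emit:
send_rows --pt "0.15 0 0 0 0 0 0" --pt "0.06 0 0 0 0 0 0" --pt "0.06 0 0 0 0 0 0" --pt "0.06 0 0 0 0 0 0" --pt "0.06 0 0 0 0 0 0"

```text
clock: 19.48
tcp_pos: [0.6848, 0.0156, 0.0693]
orientation: [2.428, 1.992, 0.003]
contact_force: [-2.3, 0.6, 6.5]
grip_width: 0.0097
```

```bash
python3 p.py .6832 .0153 .066 78.8
```

```text
t 19.48 yaw 78.7 pos [0.6848 0.0156 0.0693] w 0.0097 F [-2.32  0.62  6.49] shift [-0.004 -0.01   0.022] turn [ 0.0005 -0.0003 -0.0004] j [-0.56  0.79  0.67  1.69 -0.61  0.89  0.17]
```

Emit:
send_rows --pt "0.06 0 0 0 0 0 -0.02" --pt "0.06 0 0 0 0 0 -0.055" --pt "0.06 0 0 0 0 0 -0.09" --pt "0.06 0 0 0 0 0 -0.125" --pt "0.06 0 0 0 0 0 -0.16" --pt "0.06 0 0 0 0 0 -0.195" --pt "0.06 0 0 0 0 0 -0.23" --pt "0.06 0 0 0 0 0 -0.265" --pt "0.06 0 0 0 0 0 -0.3" --pt "0.06 0 0 0 0 0 -0.335" --pt "0.06 0 0 0 0 0 -0.37" --pt "0.06 0 0 0 0 0 -0.405" --pt "0.06 0 0 0 0 0 -0.44" --pt "0.06 0 0 0 0 0 -0.475" --pt "0.06 0 0 0 0 0 -0.51" --pt "0.06 0 0 0 0 0 -0.545" --pt "0.06 0 0 0 0 0 -0.58" --pt "0.06 0 0 0 0 0 -0.6" --pt "0.06 0 0 0 0 0 -0.6"

```text
clock: 21.07
tcp_pos: [0.6843, 0.0152, 0.0693]
orientation: [-0.189, 3.135, 0.0]
contact_force: [-2.9, 0.7, 7.8]
grip_width: 0.0096
```

```bash
python3 p.py .6832 .0153 .18 0
```

```text
t 21.07 yaw -173.1 pos [0.6843 0.0152 0.0693] w 0.0096 F [-2.87  0.71  7.78] shift [ 0.007  0.002 -0.738] turn [-4.000e-04  1.000e-04 -9.617e-01] j [-0.25  0.68  0.19  1.67 -0.17  0.81  1.71]
```

The arm joints still allow the rest of the turn (j7 is 1.71), so I'll continue to the stop without regrasping.

Emit:
send_rows --pt "0.06 0 0 0 0 0 -0.03" --pt "0.06 0 0 0 0 0 -0.065" --pt "0.06 0 0 0 0 0 -0.1" --pt "0.06 0 0 0 0 0 -0.135" --pt "0.06 0 0 0 0 0 -0.17" --pt "0.06 0 0 0 0 0 -0.2" --pt "0.06 0 0 0 0 0 -0.23" --pt "0.06 0 0 0 0 0 -0.26" --pt "0.06 0 0 0 0 0 -0.28" --pt "0.06 0 0 0 0 0 -0.28"

```text
clock: 21.9
tcp_pos: [0.6845, 0.0149, 0.0693]
orientation: [-1.505, 2.757, -0.001]
contact_force: [-3.2, -0.0, 7.3]
grip_width: 0.01
```

```bash
python3 p.py .6832 .0153 .069 -110; python3 -c "
from h import *
print(r.get_obs()['moment'])"
```

```text
t 21.9 yaw -122.7 pos [0.6845 0.0149 0.0693] w 0.01 F [-3.21 -0.03  7.33] shift [0.002 0.009 0.002] turn [-0.0003  0.0001 -0.0707] j [-0.09  0.67 -0.03  1.65  0.03  0.81  2.44]
[-0.05495428  0.65558926  0.05100189]
```

Emit:
send_rows --pt "0.06 0 0 0 0 0 -0.015" --pt "0.06 0 0 0 0 0 -0.03" --pt "0.06 0 0 0 0 0 -0.045" --pt "0.06 0 0 0 0 0 -0.06" --pt "0.06 0 0 0 0 0 -0.06"

```text
clock: 22.32
tcp_pos: [0.6846, 0.0149, 0.0693]
orientation: [-1.757, 2.604, -0.002]
contact_force: [-2.1, -0.0, 6.6]
grip_width: 0.0098
```

```bash
python3 p.py .6832 .0153 .069 -110; python3 -c "
from h import *
print(r.get_obs()['moment'])"
```

```text
t 22.32 yaw -112.0 pos [0.6846 0.0149 0.0693] w 0.0098 F [-2.12 -0.    6.59] shift [0.001 0.01  0.002] turn [-0.0004 -0.     -0.011 ] j [-0.06  0.68 -0.08  1.65  0.07  0.82  2.59]
[0.0063984  0.66167754 0.08788796]
```

Emit:
send_rows --pt "0.06 0 0 0 0 0 -0.012" --pt "0.06 0 0 0 0 0 -0.024" --pt "0.06 0 0 0 0 0 -0.036" --pt "0.06 0 0 0 0 0 -0.036"

```text
clock: 22.65
tcp_pos: [0.6846, 0.0149, 0.0694]
orientation: [-1.893, 2.506, 0.0]
contact_force: [-2.1, 0.0, 8.0]
grip_width: 0.0096
```

```bash
python3 p.py .6832 .0153 .069 -100; python3 -c "
from h import *
print(r.get_obs()['moment'])"
```

```text
t 22.65 yaw -105.9 pos [0.6846 0.0149 0.0694] w 0.0096 F [-2.08  0.02  8.04] shift [-0.     0.009  0.003] turn [-0.0003  0.0003 -0.0326] j [-0.04  0.68 -0.11  1.65  0.09  0.82  2.68]
[ 0.12840319  0.68848888 -2.03109547]
```

Emit:
send_rows --pt "0.06 0 0 0 0 0 -0.012" --pt "0.06 0 0 0 0 0 -0.024" --pt "0.06 0 0 0 0 0 -0.03" --pt "0.06 0 0 0 0 0 -0.03"

```text
clock: 22.98
tcp_pos: [0.6846, 0.0148, 0.0696]
orientation: [-2.001, 2.419, 0.002]
contact_force: [-4.2, 2.5, 8.7]
grip_width: 0.0094
```

```bash
python3 p.py .6832 .0153 .069 -100; python3 -c "
from h import *
print(r.get_obs()['moment'])"
```

```text
t 22.98 yaw -100.8 pos [0.6846 0.0148 0.0696] w 0.0094 F [-4.15  2.51  8.72] shift [-0.001  0.01   0.004] turn [-0.0001  0.0007 -0.0046] j [-0.02  0.68 -0.13  1.65  0.11  0.82  2.76]
[ 0.30603782  0.84111959 -3.77034587]
```

The stop has been met: the moment about z jumped from 0.09 to -2 and then -3.8 N m. I'll ease the twist off, release and lift.

Emit:
send_rows --pt "0.06 0 0 0 0 0 0.015" --pt "0.06 0 0 0 0 0 0.028" --pt "0.06 0 0 0 0 0 0.028" --pt "0.4 0 0 0 0 0 0.028" --pt "0.6 0 0 0 0 0 0.028" --pt "0.6 0 0 0 0 0 0.028" --pt "0.6 0 0 0 0 0 0.028" --pt "0.6 0 0 -0.1 0 0 0.028" --pt "0.6 0 0 -0.3 0 0 0.028" --pt "0.6 0 0 -0.55 0 0 0.028" --pt "0.6 0 0 -0.8 0 0 0.028" --pt "0.6 0 0 -1 0 0 0.028" --pt "0.6 0 0 -1 0 0 0.028"

```text
clock: 24.07
tcp_pos: [0.6881, 0.0158, 0.227]
orientation: [-1.9, 2.488, -0.011]
contact_force: [0.2, 0.6, 0.6]
grip_width: 0.0514
```

Emit:
send_rows --pt "0.6 -0.2 0 0 0 0 0" --pt "0.6 -0.45 0 0 0 0 0" --pt "0.6 -0.7 0 0 0 0 0" --pt "0.6 -0.95 0 0 0 0 0" --pt "0.6 -0.95 0 0 0 0 0" --pt "0.6 -0.95 0 0 0 0 0"

```text
clock: 24.57
tcp_pos: [0.7211, 0.1573, 0.218]
orientation: [-1.914, 2.49, 0.003]
contact_force: [-0.8, -1.1, -0.1]
grip_width: 0.0514
```

```bash
python3 p.py .6832 .0153 .18 -106; python3 -c "
from h import *
save('top','pics/t7.png'); im=cv2.imread('pics/t7.png')[80:260,90:400]; cv2.imwrite('pics/c7.png',cv2.resize(im,None,fx=2.58,fy=2.58,interpolation=cv2.INTER_CUBIC))"
```

```text
t 24.57 yaw -104.9 pos [0.7211 0.1573 0.218 ] w 0.0514 F [-0.77 -1.07 -0.13] shift [0.98  0.    0.251] turn [0.0002 0.0006 0.006 ] j [-0.21  0.61 -0.13  1.4   0.08  1.14  2.52]
```

View pics/c7.png

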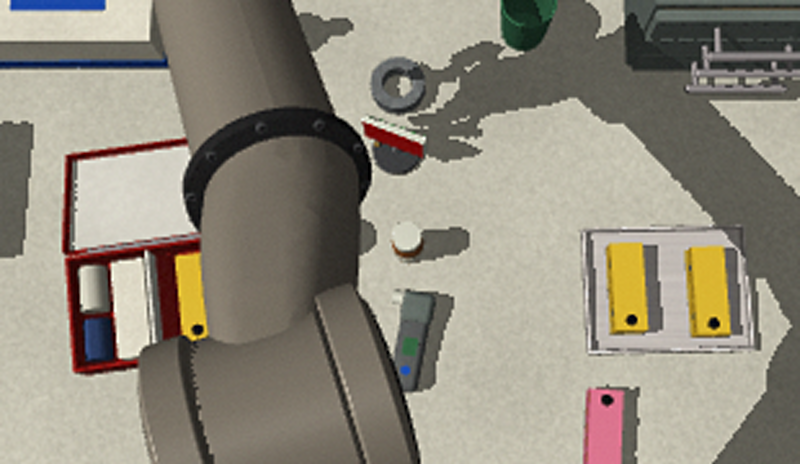

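The picture shows both empties flat in the tray (crop 627,288 and 708,291) with buttons up, and red facing the robot at (393,137). I'll check the tag's plate angle against where the stop was felt, about 252°, or 72° mod 180.

```bash
python3 - <<'E'
from h import *
g=dict(np.load('pics/t7.npz'));hsv=cv2.cvtColor(g['pixels'],cv2.COLOR_RGB2HSV)
H,S,V=[hsv[118:145,228:262,i].astype(int) for i in range(3)]
G=((H<8)|(H>172))&(S>140)
top=np.array([(u+228,np.nonzero(G[:,u])[0][0]+117.5) for u in range(G.shape[1]) if G[:,u].sum()>=2])
k=np.polyfit(top[:,0],top[:,1],1);u=np.array([top[0,0]-.5,top[-1,0]+.5]);P=ray(g,np.c_[u,np.polyval(k,u)],.088)[:,:2];e=P[0]-P[1]
print(len(top),P.round(4),np.degrees(np.arctan2(e[1],e[0])))
for nm,uv,z,yw in [('near',(631,321),.037,1.3),('far',(713,323),.037,1.3)]:
    p=ray(g,[np.array(uv)/2.58+[90,80]],z)[0,:2]; print(nm,p+.042*np.array([np.cos(np.radians(yw)),np.sin(np.radians(yw))])-[.497,-.327])
E
```

```text
23 [[ 0.693   0.0543]
 [ 0.6638 -0.0184]] 68.11576148072605
near [-0.00096259  0.05315021]
far [-0.00324569 -0.04670303]
```

The plate reads 68° where the stop was felt at about 72–74°. It probably slipped in the pads at the stop and followed when I eased off, which leaves little margin. I'll pinch again, push to the stop lightly and release there without backing off.

Emit:
send_rows --pt "0.6 0.2 0 0 0 0 0.01" --pt "0.6 0.45 0 0 0 0 0.025" --pt "0.6 0.7 0 0.1 0 0 0.035" --pt "0.6 0.94 0 0.25 0 0 0.035" --pt "0.6 0.96 0 0.25 0 0 0.035" --pt "0.6 0.96 0 0.25 0 0 0.035"

```text
clock: 25.12
tcp_pos: [0.6818, 0.0067, 0.1792]
orientation: [1.753, -2.601, 0.002]
contact_force: [-0.4, 0.7, 0.5]
grip_width: 0.0512
```

```bash
python3 p.py .6843 .0150 .0695 -111
```

```text
t 25.12 yaw -112.0 pos [0.6818 0.0067 0.1792] w 0.0512 F [-0.41  0.67  0.49] shift [-0.061  0.004  0.731] turn [ 0.0005 -0.0015 -0.0058] j [-0.04  0.55 -0.09  1.59  0.06  1.01  2.61]
```

Emit:
send_rows --pt "0.6 -0.061 0.004 0.2 0 0 0" --pt "0.6 -0.061 0.004 0.4 0 0 0" --pt "0.6 -0.061 0.004 0.6 0 0 0" --pt "0.6 -0.061 0.004 0.72 0 0 0" --pt "0.6 -0.061 0.004 0.72 0 0 0" --pt "0.4 -0.061 0.004 0.72 0 0 0" --pt "0.2 -0.061 0.004 0.72 0 0 0" --pt "0.06 -0.061 0.004 0.72 0 0 0" --pt "0.06 -0.061 0.004 0.72 0 0 0" --pt "0.06 -0.061 0.004 0.72 0 0 0" --pt "0.06 -0.061 0.004 0.72 0 0 0" --pt "0.06 -0.061 0.004 0.72 0 0 0" --pt "0.06 -0.061 0.004 0.72 0 0 0.0"

```text
clock: 26.2
tcp_pos: [0.6878, 0.0231, 0.0746]
orientation: [-1.765, 2.595, -0.002]
contact_force: [-1.1, 0.9, 7.0]
grip_width: 0.0095
```

```bash
python3 p.py .6843 .0150 .0695 -108; python3 -c "
from h import *
print(r.get_obs()['moment'])"
```

```text
t 26.2 yaw -111.6 pos [0.6878 0.0231 0.0746] w 0.0095 F [-1.1   0.89  6.99] shift [0.059 0.002 0.034] turn [-0.0009  0.0005 -0.0198] j [-0.06  0.67 -0.09  1.64  0.08  0.83  2.58]
[ 0.11516024  0.38058783 -0.07472355]
```

Emit:
send_rows --pt "0.06 0 0 0 0 0 -0.008" --pt "0.06 0 0 0 0 0 -0.016" --pt "0.06 0 0 0 0 0 -0.02" --pt "0.06 0 0 0 0 0 -0.02"

```text
clock: 26.53
tcp_pos: [0.6878, 0.0231, 0.0746]
orientation: [-1.842, 2.541, -0.001]
contact_force: [-1.2, 1.1, 7.2]
grip_width: 0.0098
```

```bash
python3 p.py .6843 .0150 .0695 -108; python3 -c "
from h import *
print(r.get_obs()['moment'])"
```

```text
t 26.53 yaw -108.1 pos [0.6878 0.0231 0.0746] w 0.0098 F [-1.22  1.15  7.21] shift [0.059 0.005 0.034] turn [-0.0008  0.0008 -0.0006] j [-0.05  0.67 -0.11  1.64  0.09  0.83  2.63]
[ 0.19442205  0.39943987 -1.12879174]
```

It is at the stop (moment -1.1 N m at yaw -108°). Release here and lift straight up.

Emit:
send_rows --pt "0.3 0 0 0 0 0 0" --pt "0.6 0 0 0 0 0 0" --pt "0.6 0 0 0 0 0 0" --pt "0.6 0 0 0 0 0 0" --pt "0.6 0 0 -0.1 0 0 0" --pt "0.6 0 0 -0.3 0 0 0" --pt "0.6 0 0 -0.55 0 0 0" --pt "0.6 0 0 -0.8 0 0 0" --pt "0.6 0 0 -0.95 0 0 0" --pt "0.6 0 0 -0.95 0 0 0"

```text
clock: 27.37
tcp_pos: [0.69, 0.0231, 0.2229]
orientation: [-1.841, 2.533, -0.009]
contact_force: [0.6, 1.0, 0.9]
grip_width: 0.0508
```

Emit:
send_rows --pt "0.6 -0.2 0 0 0 0 0" --pt "0.6 -0.45 0 0 0 0 0" --pt "0.6 -0.7 0 0 0 0 0" --pt "0.6 -0.95 0 0 0 0 0" --pt "0.6 -0.95 0 0 0 0 0" --pt "0.6 -0.95 0 0 0 0 0" --pt "0.6 -0.95 0 0 0 0 0" --pt "0.6 -0.95 0 0 0 0 0"

```text
clock: 28.03
tcp_pos: [0.7305, 0.1562, 0.2149]
orientation: [1.844, -2.542, 0.002]
contact_force: [-0.0, -0.3, 0.5]
grip_width: 0.0516
```

```bash
python3 - <<'E'
from h import *
g=save('top','pics/t8.png');hsv=cv2.cvtColor(g['pixels'],cv2.COLOR_RGB2HSV)
H,S,V=[hsv[118:145,228:262,i].astype(int) for i in range(3)]
G=((H<8)|(H>172))&(S>140)
top=np.array([(u+228,np.nonzero(G[:,u])[0][0]+117.5) for u in range(G.shape[1]) if G[:,u].sum()>=2])
k=np.polyfit(top[:,0],top[:,1],1);u=np.array([top[0,0]-.5,top[-1,0]+.5]);P=ray(g,np.c_[u,np.polyval(k,u)],.088)[:,:2];e=P[0]-P[1]
print(len(top),P.round(4),np.degrees(np.arctan2(e[1],e[0])));o=r.get_obs();print(o['clock'],o['tcp_pos'],abs(o['qvel']).max())
s=save('side','pics/s8.png')
cv2.imwrite('pics/f8.png',np.hstack([cv2.resize(x['pixels'],None,fx=1,fy=1)[100:360,a:a+400,::-1] for x,a in((g,60),(s,112))]))
E
```

```text
23 [[ 0.693   0.0543]
 [ 0.6638 -0.0184]] 68.11576148072605
28.0833 [0.73053552 0.15598099 0.21495123] 0.004628874753403726
```

View pics/f8.png

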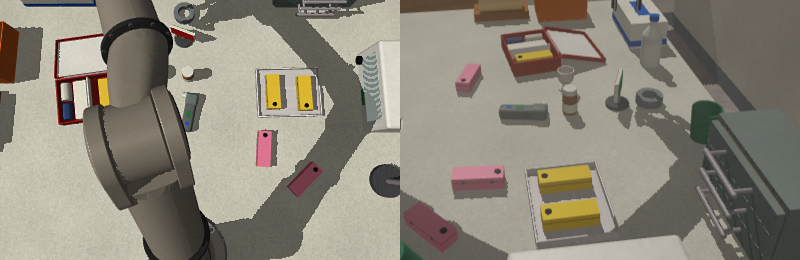

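Both readings give the same 68.1°, so the tag was already at the stop and the few degrees' difference is pixel-fit bias. Everything else is in place, so I'm handing in.

```bash
python3 -c "
from h import *
print(r.hand_in())"
```

```text
the job is handed in; nothing more can be done
None
```

I handed the job in at about 28 s with all steps done; the hand-in gives no verdict, so success rests on my own checks below.

- **Cases:** The case nearest the tin pulled about 3.2 N when lifted (about 300 g), so I took it as the full one and set it down in the tin's free bay. The other two read about 0.4 N and 0.8 N. That is noisy, but clearly empty, and both went into the tray.
- **Tag:** I pinched it and turned it anticlockwise until the wrist moment rose sharply at the far stop, then released it. I was unsure whether it had slipped back when I eased off. I pinched it again, pushed lightly to the stop (-1.1 N m) and let go there.
- **Last pictures:** All three cases lie flat with buttons up. The empties are about 53 mm and 47 mm either side of the tray's centre. Red now faces the robot, the bystanders I could see look unmoved (the arm covered part of the last top view), and the arm is clear of everything.
- **One disagreement:** The picture puts the tag plate at 68°, while the gripper felt the stop at about 71°. The reading was identical before and after the second push, so I put the difference down to pixel error. Even if it is real, it is within the 0.12 rad (about 7°) allowed.

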